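Pry the pressed-on cover of a small gear unit up evenly with a wedge

TASK

The screws of the gear unit's cover are already out, but the cover is still pressed tight on its dowel pins. Take the double-ended wedge and drive it into the pry slots at the cover's left and right ends by turns, a few millimetres of lift at a time so that neither end ever gets more than 6 mm ahead of the other, until both ends stand at least 7 mm above their seat and within 3 mm of each other. Then lay the wedge flat on the bench; do not touch the cover with the gripper, and leave the other things where they are.

Things in the scene. Friction and masses are not known exactly. Their poses are not given: they have to be found in the camera images.
- gear_unit: Grey cast gear case bolted to the bench, 116 x 150 x 62 mm without its cover. Origin: centre of its underside, on the bench. y runs along its length through both pry slots, +y to its left end; x points to its back, where a shaft stub (32 mm up) reaches x = 90 mm. Its flat top flange, 62 mm up, is the cover's seat; 18 mm of it stays bare beyond each end of the cover as a pry ledge.
- cover: Aluminium cover on the case, 96 (x) x 114 (y) mm, plate top 15 mm over the seat, round boss to 28.5 mm. Origin: middle of its underside, 62 mm above the gear unit's origin when seated; axes as the gear unit's. It moves only straight up (16 mm at most) and tilts about x, gripped by dowel pins 44 mm left and right of its middle with some 9 N of friction each; it stays where it is left.
- cover_left (a point): Top edge of the cover's left (+y) end, at (0, 57, 15) mm in the cover's frame, 77 mm above the bench when seated: its height less 77 mm is this end's lift. Prying one end up pivots the cover about the pins near the other end, whose end face sinks by about an eighth of the lift unless it is already on its seat.
- cover_right (a point): The same at the cover's right (-y) end, at (0, -57, 15) mm in the cover's frame, 77 mm above the bench when seated.
- ledge_left (a point): Point on the bare left pry ledge, 62 mm above the bench, 66 mm from the middle and 9 mm outside the mouth of the left pry slot. The slot runs in under the middle of the cover's end along y: open at the end face, 42 mm wide (x), 5 mm high above the ledge with the cover seated, 39 mm deep.
- ledge_right (a point): The same on the right (-y) pry ledge, 66 mm from the middle, in line with the right pry slot, which has the same size.
- wedge: Double-ended wedge, 134 mm long along y, 0.24 kg, lying flat; origin: centre of its flat underside. Black grip 50 (y) x 26 (x) x 28 mm high in the middle; at each end a slippery steel blade to y = +-67 mm, underside flat, top sloping: 2 mm thick at the tip, +0.35 mm per mm. Slid level along the ledge it meets the cover 9 mm into the slot, then lifts 0.35 mm per mm at 6 to 12 N of push.
- tea_mug: Bystander: striped white mug standing at the back left, 80 mm across, 89 mm high; origin at the centre of its underside. Not to be disturbed.
- red_cap_bottle: Bystander: plastic bottle standing at the back, 59 mm across, 198 mm high; origin at the centre of its underside. Not to be disturbed.
- tape_measure: Bystander: yellow pocket tape measure near the front of the gear unit, 35 x 89 x 62 mm high; origin at the centre of its underside. Not to be disturbed.
- driver_green: Bystander: green-handled screwdriver lying flat, 174 mm long along its y axis, 29 mm high; origin at the centre of its underside. Not to be disturbed.
- glue_stick: Bystander: white and red glue stick lying flat, 94 mm long along its y axis, 26 mm high; origin at the centre of its underside. Not to be disturbed.
- washer_tin: Bystander: small open tin with washers behind the gear unit, 61 mm across, 24 mm high; origin at the centre of its underside. Not to be disturbed.
- stapler: Bystander: blue stapler between the bag sealer and the paper trimmer, 137 mm long, 40 mm high; origin at the centre of its underside. Not to be disturbed. Mind the bag sealer beside it: its raised arm stands fixed over y = -0.14 to -0.19 m, from x = 0.75 m to its black handle at x = 0.40 m, where it reaches 0.26 m above the bench.

How it is judged:
By the outcome, as a careful person would: the job done as asked, in the order asked, and still so for the second after the job is handed in, with the robot touching nothing.
It also fails if it takes over 72 s, if anything falls off the work surface, if the arm or the gripper's body presses on something with over 40 N, if the wrist force passes 120 N, or if a joint passes its speed limit or range.

ROBOT

A 6-joint arm with a two-finger parallel gripper is mounted at the origin on a cart in front of the work surface, level with it; the furniture and walls round the work are solid. World frame = base frame: x ahead of the robot, y to its left, z up, the work surface at z = 0. Lengths are in mm, angles in rad, forces in N, time in s.
With the tool pointing down it reaches from about 350 to 975 mm from the base axis. Payload 7.1 kg.
Tool frame: the origin (TCP) lies on the front face of the gripper's body, between the roots of the fingers; the fingertips stand 80 mm ahead of it and the grasp point (between the pads) lies 61 mm ahead of it (manip.tips_ahead is the distance from the TCP to the fingertips, in mm); z points along the fingers, y is the line along which they close (so a half turn about z gives the same grasp; the last joint's range is limited). The gripper opens to 88 mm and grips with 3 to 60 N. Pads are 20 mm wide; open, the fingers measure 115 mm over their backs; the gripper's body (75 mm by 178 mm) begins 61 mm behind the grasp point.
Start: joints at [-1.312, 0.423, 1.63, -0, 1.089, -0.019], TCP at [171.419, -601.017, 302.675] pointing down, gripper open.
Joint ranges: [-3, 3], [-0.9, 2.11], [0.09, 2.58], [-1.31, 4.45], [0.11, 2.69], [-2.54, 2.54]. Speed limits (rad/s): [2.39, 2.39, 3.01, 3.14, 3.14, 3.14].

INTERFACE

Orientations are given as a unit quaternion [x, y, z, w].
In Python, from plant import manip gives the robot as it stands.
- The arm moves only by the shell command python3 jog.py 'ROWS' [FORCE]. ROWS is one flat JSON list of numbers that holds 1 to 5 rows one after another, with no inner brackets; each row has 5 numbers: the finger opening in mm, then dx, dy, dz in units of 20 mm, then a turn about the tool's z in units of 0.05 rad; each row is the pose to reach, as a shift and turn from the pose commanded when the command began, along the tool's axes at that moment; what a row does not reach only later rows make up. A row lasts 1/10 s, in which the tool goes at most 50 mm and 0.15 rad, less where a joint would pass 70% of its speed; a pose out of reach is approached as far as the arm can. The fingers move at their own pace and stop on an object; FORCE is the grip in N (left out, the last holds). Time passes only in rows, so rows that do not move let the fingers close. It prints the time, the measured TCP pose, the force, the opening and the grip force at its end. Input that does not fit is refused with a message, and nothing moves.
- manip.read_state(): the state, without advancing time (a new reading comes with each control period).
- manip.camera(name): name is "scene" or "side" or "wrist"; returns the picture (384x512x3 uint8, red, green, blue); there is no depth.
- manip.camera_model(name): a dict with "fovy" (degrees; the focal length in pixels is half the picture's height over the tangent of half this angle, whatever the lens; pixels are square), "cx", "cy" (the principal point, pixels), "rvec" (rotation vector, rad) and "tvec" (3), from world to camera coordinates, as OpenCV has them. Camera axes: x right, y down, z forward; pixel columns grow to the right and rows downward; lengths in mm; the calibration is good to about 2 mm. A picture is of the moment at which its call begins: read the wrist's pose just before it. camera_model takes no time and is no camera call; for the wrist camera it gives the pose at the moment of the call.
- manip.finish_job(): hands the job in; it is judged then, once.
The state is a dict: "time_s": time; "joint_pos": joint angles; "qd": joint speeds; "joint_torque": joint torques, N m; "ee_pos": TCP position; "ee_rot": TCP orientation; "contact_force": force on the tool from outside, world axes, zero at the start; "moment": the same for the moment, N m; "finger_gap": finger opening in mm; "grip_force": force on a finger pad.
Only numpy, scipy, OpenCV 4.12 (cv2) and the standard library are available. Lean on these libraries where they do the work, as an engineer would, in place of code of your own. Each camera call takes 0.05 s, during which the arm holds its last target. There are 200 camera calls.

## Working session

There is one attempt and no reset: what is moved stays moved. The work goes in short steps, Python scripts to look and compute and a shell command to move; the robot and the scene stay as the last step left them, time stands still between calls to the robot, and variables do not carry over. Pictures are saved under pics/ and viewed, at most 10 in all, crops included, and the job is handed in when it is done.

```bash
ls; mkdir -p pics; python3 - <<'E'
from plant import manip
import cv2
for n in ("scene","side"):
    cv2.imwrite(f"pics/{n}0.png",cv2.cvtColor(manip.camera(n),cv2.COLOR_RGB2BGR)); m=manip.camera_model(n);print(n,m)
a=cv2.imread("pics/scene0.png");b=cv2.imread("pics/side0.png")
s=manip.read_state();print(s["time_s"],s["ee_pos"],s["ee_rot"])
E
```

```text
jog.py
pics
plant.py
scene {'fovy': 48.85758109796471, 'cx': 262.10008345359665, 'cy': 192.70006670455027, 'rvec': array([ 1.27330673, -2.01991252,  1.08918234]), 'tvec': array([291.95372845, 338.8969502 , 855.50193051])}
side {'fovy': 57.22953402418515, 'cx': 253.11672066012338, 'cy': 192.18082833162572, 'rvec': array([ 1.96424023, -0.14330449,  0.11303698]), 'tvec': array([-544.19650002,  132.82766543,  813.38486192])}
0.1 [ 171.31345957 -600.68284707  301.99595469] [ 9.90371482e-01  1.38433676e-01 -7.91413242e-05 -6.62315767e-04]
```

View pics/scene0.png

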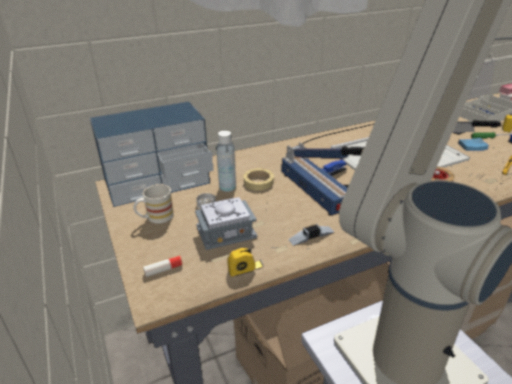

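View pics/side0.png

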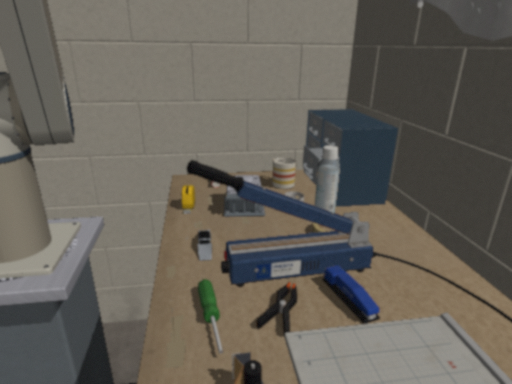

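The scene view shows the gear unit at about (226,220), the wedge at (311,234), the tape measure at (241,262), the glue stick at (162,267) and the mug at (157,203). The side view shows the wedge at (204,245) and the bag sealer arm running from (190,168) to (360,235).

```bash
cat > h.py <<'E'
from plant import manip
import numpy as np, cv2
from scipy.spatial.transform import Rotation as R
def K(m):
    f=192/np.tan(np.radians(m["fovy"])/2); return np.array([[f,0,m["cx"]],[0,f,m["cy"]],[0,0,1.]])
def ray(m,px):
    r=cv2.Rodrigues(np.array(m["rvec"]))[0]; o=-r.T@m["tvec"]
    d=r.T@np.linalg.inv(K(m))@np.array([px[0],px[1],1.]); return o,d
def onplane(m,px,z):
    o,d=ray(m,px); return (o+d*(z-o[2])/d[2]).round(1)
def proj(m,P):
    return cv2.projectPoints(np.array(P,float).reshape(-1,3),np.array(m["rvec"]),np.array(m["tvec"]),K(m),None)[0].reshape(-1,2)
def totool(v):  # world shift -> tool axes
    return R.from_quat(manip.read_state()["ee_rot"]).inv().apply(v).round(1)
def snap(n,name):
    m=manip.camera_model(n); im=cv2.cvtColor(manip.camera(n),cv2.COLOR_RGB2BGR); cv2.imwrite("pics/"+name,im); return m,im
E
python3 - <<'E'
from h import *
m=manip.camera_model("scene")
for n,p,z in [("wedge l",(291,243),2),("wedge r",(331,234),2),("wedge grip",(311,231),28),("gear boss",(225,208),90),("tape",(241,252),62),("gluel",(146,270),13),("gluer",(182,262),13),("mug",(157,187),89),("tin",(205,201),24)]:
    print(n,onplane(m,p,z))
m=manip.camera_model("side")
for n,p,z in [("wedge grip",(204,234),28),("wedge near",(205,258),2)]:
    print(n,onplane(m,p,z))
m=manip.camera_model("wrist");print(m);
r=cv2.Rodrigues(m["rvec"])[0];print(-r.T@m["tvec"],r,R.from_quat(manip.read_state()["ee_rot"]).as_matrix())
E
```

```text
wedge l [421.1  35.3   2. ]
wedge r [406.6 -85.3   2. ]
wedge grip [415.2 -23.1  28. ]
gear boss [537.  179.2  90. ]
tape [382.3 198.7  62. ]
gluel [475.3 419.2  13. ]
gluer [464.7 329.5  13. ]
mug [725.1 320.   89. ]
tin [687.2 190.2  24. ]
wedge grip [427.3 -33.   28. ]
wedge near [426.9 -95.8   2. ]
{'fovy': 70.78490141077876, 'cx': 253.397648258117, 'cy': 189.6469005219255, 'rvec': array([-2.30852028,  1.74121371,  0.26455092]), 'tvec': array([-625.84291598,  -36.94569744,  392.1107132 ])}
[ 249.32708994 -580.25587726  384.62224399] [[ 0.2745628  -0.96156803 -0.00147815]
 [-0.91861473 -0.26275176  0.29514148]
 [-0.284187   -0.07967702 -0.95545242]] [[ 9.61672222e-01  2.74201425e-01 -3.40132234e-04]
 [ 2.74201635e-01 -9.61671357e-01  1.28996565e-03]
 [ 2.66149919e-05 -1.33378895e-03 -9.99999110e-01]]
```
Arm must move from (171,-600) to (420,-30) avoiding sealer handle (x≥0.40, y -0.14..-0.19, z to 0.26). Path: tool at z 300, fingertips at 220! So handle at x=400, z=260 - we pass at x<400 - ~body half 89. Base axis reach ≥350 downwards. At y=-165 x radius 350 -> x≈309. Also wrist camera at 80mm ahead. Better raise up: TCP z≥ 380 => tips 300. Camera mount at z+80 above. OK raise to 420.

The manual's scale: shifts go in units of 20 mm and turns go in units of 0.05 rad. Converting my numbers, -50 mm is -2.5, -38 mm is -1.9.

```bash
python3 jog.py '[88,0,0,-2.5,0,88,0,0,-5,0,88,1.45,-1.9,-6,0,88,2.9,-3.8,-6,0,88,4.35,-5.7,-6,0]'
python3 jog.py '[88,1.45,-1.9,0,0,88,2.9,-3.8,0,0,88,4.35,-5.7,0,0,88,5.8,-7.6,0,0,88,7.25,-9.5,0,0]'
python3 jog.py '[88,1.45,-1.9,0,0,88,2.9,-3.8,0,-2,88,4.35,-5.7,0,-5,88,5.8,-7.6,0,-8,88,7.25,-9.5,0,-11]'
```

```text
time_s: 0.6
ee_pos: [224.0, -466.1, 423.2]
ee_rot: [0.99, 0.138, 0.0, 0.001]
contact_force: [0.3, 0.1, 0.0]
finger_gap: 87.8
grip_force: 0.0
time_s: 1.1
ee_pos: [311.2, -243.2, 422.6]
ee_rot: [0.99, 0.138, 0.0, -0.0]
contact_force: [1.0, -0.7, 0.2]
finger_gap: 87.9
grip_force: 0.0
time_s: 1.6
ee_pos: [398.5, -20.6, 422.7]
ee_rot: [0.914, 0.405, 0.0, 0.0]
contact_force: [1.2, -0.9, -0.7]
finger_gap: 88.1
grip_force: 0.0
```

To row units: 79 mm is 3.95, -31 mm is -1.55, -0.735 rad is -14.7.

```bash
python3 jog.py '[88,1.5,-0.6,0,-3,88,3,-1.2,0,-6,88,3.95,-1.55,0,-9,88,3.95,-1.55,0,-12,88,3.95,-1.55,0,-14.7]'; python3 - <<'E'
from h import *
import pickle
m,im=snap("wrist","w1.png"); pickle.dump(m,open("w1.pkl","wb"));print(manip.read_state()["ee_pos"])
E
```

```text
time_s: 2.1
ee_pos: [429.0, 57.4, 422.2]
ee_rot: [0.707, 0.707, -0.0, -0.0]
contact_force: [-0.8, -0.5, 0.0]
finger_gap: 87.9
grip_force: 0.0
[428.90684369  57.06378142 422.23428849]
```

View pics/w1.png

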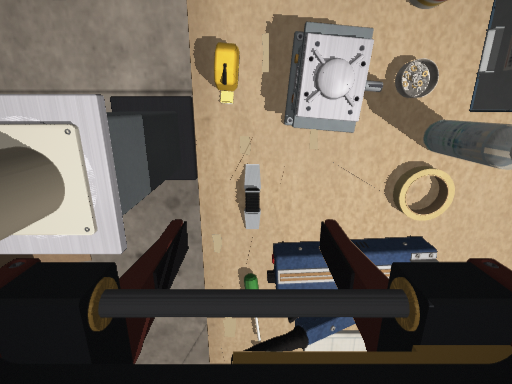

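The wrist view shows the wedge upright at (252,196), with blades from (252,165) to (252,228). The gear unit is at (333,78), slightly turned, with pry ledges at about (342,29) and (327,126).

```bash
python3 - <<'E'
from h import *
import pickle
m=pickle.load(open("w1.pkl","rb")); im=cv2.imread("pics/w1.png")
hsv=cv2.cvtColor(im,cv2.COLOR_BGR2HSV)
def rect(mask,box,z,nm):
    x0,y0,x1,y1=box; k=np.zeros_like(mask);k[y0:y1,x0:x1]=mask[y0:y1,x0:x1]
    c=max(cv2.findContours(k,cv2.RETR_EXTERNAL,cv2.CHAIN_APPROX_NONE)[0],key=cv2.contourArea)
    w=np.array([onplane(m,p,z)[:2] for p in c[:,0]],np.float32)
    print(nm,cv2.minAreaRect(c),"world",cv2.minAreaRect(w))
    return k
lowsat=((hsv[...,1]<60)*255).astype(np.uint8)
a=rect(lowsat,(235,155,270,238),4,"wedge")
dark=((hsv[...,2]<50)*255).astype(np.uint8)
b=rect(dark,(235,155,270,238),28,"grip")
br=((hsv[...,1]<40)&(hsv[...,2]>150)).astype(np.uint8)*255
br=cv2.morphologyEx(br,cv2.MORPH_CLOSE,np.ones((9,9)))
c=rect(br,(280,15,385,140),77,"cover")
print(onplane(m,(340,78),90.5))
crop=im[10:240,225:390]; d=(a|c)[10:240,225:390]
o=np.hstack([cv2.resize(crop,None,fx=2.4,fy=2.4,interpolation=2),cv2.resize(cv2.cvtColor(d,8),None,fx=2.4,fy=2.4)])
cv2.imwrite("pics/c1.png",o)
E
```

```text
wedge ((252.0, 196.0), (64.0, 16.0), 90.0) world ((425.4499816894531, -33.15000915527344), (31.89999008178711, 132.0999755859375), 0.0)
grip ((251.5, 202.0), (18.0, 13.0), 90.0) world ((424.70001220703125, -34.69999694824219), (35.79999923706055, 24.600006103515625), 90.0)
cover ((341.02001953125, 80.86000061035156), (79.47880554199219, 91.64104461669922), 8.130102157592773) world ((557.5337524414062, 168.73887634277344), (125.0453872680664, 118.63214111328125), 84.22445678710938)
[551.6 175.3  90.5]
```

View pics/c1.png

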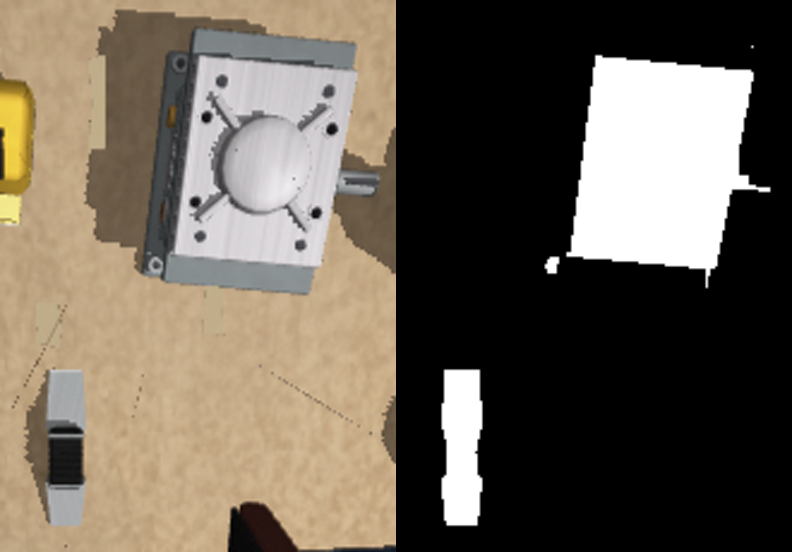

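```bash
python3 - <<'E'
from h import *
import pickle
m=pickle.load(open("w1.pkl","rb"))
for n,p in dict(TL=(307.9,33.7),TR=(373.3,39.6),BL=(297.5,116.3),BR=(357.5,121.7)).items(): print(n,onplane(m,p,77))
g=lambda u,v:(u/2.4+225,v/2.4+10)
for n,p in dict(fTL=(193,29),fTR=(356,42),fBL=(165,282),fBR=(309,294)).items(): print(n,onplane(m,g(*p),62))
s=manip.camera_model("scene")
print("bottle",onplane(s,(228,191),0),onplane(m,(432,135),0))
E
python3 jog.py '[88,-1.25,-0.05,2,0,88,-2.5,-0.1,4,0,88,-3.75,-0.15,6,0,88,-4.5,-0.175,8,0,88,-4.5,-0.175,10.25,0]'
python3 jog.py '[88,0,0,2.5,0,88,0,0,4.25,0,88,0,0,5.5,0,88,0,0,6.3,0,88,0,0,6.7,0]'
```

```text
TL [505.  234.3  77. ]
TR [597.8 226.9  77. ]
BL [495.8 122.2  77. ]
BR [588.3 114.2  77. ]
fTL [503.2 252.6  62. ]
fTR [601.8 245.7  62. ]
fBL [492.9 104.3  62. ]
fBR [589.8  96.5  62. ]
bottle [744.1  93.4   0. ] [756.6  86.4   0. ]
time_s: 2.65
ee_pos: [425.0, -35.0, 216.8]
ee_rot: [0.712, 0.702, 0.001, 0.001]
contact_force: [0.1, -0.1, -0.5]
finger_gap: 88.2
grip_force: 0.0
time_s: 3.15
ee_pos: [424.1, -33.5, 82.1]
ee_rot: [0.711, 0.703, -0.001, -0.001]
contact_force: [0.4, -0.5, 0.9]
finger_gap: 87.5
grip_force: 0.0
```

```bash
python3 jog.py '[20,0,0,0,0,20,0,0,0,0,20,0,0,0,0,20,0,0,0,0,20,0,0,0,0]' 45; python3 jog.py '[20,0,0,0,0,20,0,0,0,0]'
```

```text
time_s: 3.65
ee_pos: [425.3, -33.4, 84.3]
ee_rot: [0.71, 0.704, 0.0, 0.001]
contact_force: [-0.8, 0.1, 0.8]
finger_gap: 51.2
grip_force: 0.0
time_s: 3.85
ee_pos: [425.0, -33.4, 83.9]
ee_rot: [0.71, 0.704, 0.0, 0.0]
contact_force: [0.3, 0.6, -0.2]
finger_gap: 35.4
grip_force: 0.0
```

```bash
python3 jog.py '[20,0,0,0,0,20,0,0,0,0,20,0,0,0,0]'; python3 - <<'E'
from h import *
s=manip.read_state();print(s["ee_pos"],R.from_quat(s["ee_rot"]).as_matrix().round(4),s["grip_force"])
E
```

```text
time_s: 4.15
ee_pos: [425.0, -33.4, 83.7]
ee_rot: [0.71, 0.704, 0.0, 0.0]
contact_force: [-1.0, 1.2, 2.9]
finger_gap: 25.7
grip_force: 45.0
[425.02007575 -33.38991261  83.74185541] [[ 8.e-03  1.e+00  3.e-04]
 [ 1.e+00 -8.e-03 -0.e+00]
 [-0.e+00  3.e-04 -1.e+00]] 45.000396966934204
```

```bash
python3 jog.py '[20,0,0,-2,0,20,0,0.5,-3.6,0,20,1,2.25,-3.6,0,20,2.25,4,-3.6,0.72,20,3.25,5.1,-3.6,1.44]'; python3 jog.py '[20,0.265,0.385,0,0,20,0.265,0.385,0,0,20,0.265,0.385,0,0]';  python3 - <<'E'
from h import *
import pickle
m,im=snap("wrist","w2.png"); pickle.dump(m,open("w2.pkl","wb"))
s=manip.read_state();print(s["ee_pos"],R.from_quat(s["ee_rot"]).as_matrix().round(4),s["contact_force"],s["grip_force"])
C=np.array([546.8,174.6,0]);u=np.array([.08,.997,0]);v=np.array([.997,-.08,0])
print(proj(m,[C-57*u+[0,0,77],C-57*u+[0,0,62],C-57*u+21*v+[0,0,67],C-57*u-21*v+[0,0,67],C-75*u+[0,0,62]]))
E
```

```text
time_s: 4.65
ee_pos: [529.7, 31.8, 156.2]
ee_rot: [0.735, 0.678, 0.001, 0.001]
contact_force: [0.3, -0.7, -2.7]
finger_gap: 25.7
grip_force: 45.0
time_s: 4.95
ee_pos: [533.9, 35.0, 155.0]
ee_rot: [0.735, 0.678, -0.001, -0.001]
contact_force: [0.2, -0.9, -2.1]
finger_gap: 26.1
grip_force: 45.0
[533.79767953  34.77993385 155.07601572] [[ 7.990e-02  9.968e-01 -2.600e-03]
 [ 9.968e-01 -7.990e-02 -2.000e-04]
 [-5.000e-04 -2.600e-03 -1.000e+00]] [-0.58679518 -0.11784237 -2.22849787] 44.99911308288574
[[257.01497277  99.27353514]
 [256.77988884  99.86240788]
 [291.93844792  99.71171676]
 [221.79332714  99.64371512]
 [256.64736539 129.67328166]]
```

View pics/w2.png

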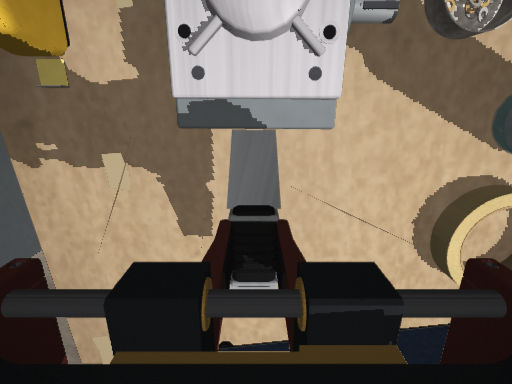

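The wrist view shows the blade tip at rows 130, columns 232–277. The cover end's edge is at row 98, columns 173–342, with its centre at 257.5, and the ledge reaches to row 128. The blade is aligned to within about 2 mm.

```bash
python3 jog.py '[20,0.15,0.05,0,0,20,0.25,0.075,0.2,0,20,0.25,0.075,0.35,0,20,0.25,0.075,0.45,0,20,0.25,0.075,0.45,0]' 55; python3 jog.py '[20,0,0,0.025,0,20,0.2,0,0.025,0,20,0.4,0,0.025,0,20,0.6,0,0.025,0,20,0.6,0,0.025,0]'
```

```text
time_s: 5.5
ee_pos: [537.1, 40.2, 146.2]
ee_rot: [0.735, 0.678, -0.0, -0.0]
contact_force: [0.3, 0.3, -2.6]
finger_gap: 25.4
grip_force: 55.0
time_s: 6.0
ee_pos: [538.4, 52.9, 146.2]
ee_rot: [0.735, 0.679, 0.0, 0.0]
contact_force: [-0.4, -0.5, -2.4]
finger_gap: 25.6
grip_force: 55.0
```

To row units: 2 mm is 0.1, 5 mm is 0.25.

```bash
python3 jog.py '[20,0.1,0,0,0,20,0.2,0,0,0,20,0.25,0,0,0]'; for i in 1; do python3 jog.py '[20,0.05,0,0,0,20,0.1,0,0,0,20,0.1,0,0,0]'; python3 jog.py '[20,0.05,0,0,0,20,0.1,0,0,0,20,0.1,0,0,0]';python3 jog.py '[20,0.05,0,0,0,20,0.1,0,0,0,20,0.1,0,0,0]'; done | grep -E "pos|contact"
```

```text
time_s: 6.3
ee_pos: [538.8, 57.4, 146.2]
ee_rot: [0.735, 0.678, 0.0, -0.0]
contact_force: [0.4, 0.2, -2.3]
finger_gap: 25.8
grip_force: 55.0
ee_pos: [538.9, 59.3, 146.2]
contact_force: [-0.3, 0.3, -1.6]
ee_pos: [538.9, 61.2, 146.0]
contact_force: [-0.0, -0.6, -4.4]
ee_pos: [538.9, 62.6, 146.0]
contact_force: [-0.5, -7.1, -3.1]
```

```bash
(python3 jog.py '[20,0.05,0,0,0,20,0.1,0,0,0,20,0.15,0,0,0,20,0.2,0,0,0,20,0.25,0,0,0]'; python3 jog.py '[20,0.05,0,0,0,20,0.1,0,0,0,20,0.15,0,0,0,20,0.2,0,0,0,20,0.25,0,0,0]') | grep -E "pos|contact|rot";  python3 - <<'E'
from h import *
import pickle
s0=cv2.imread("pics/scene0.png")
m,im=snap("scene","s1.png"); m3,im3=snap("side","d1.png"); m2,im2=snap("wrist","w3.png")
d0=cv2.imread("pics/side0.png")
f=lambda a,x,y,w,h,k:cv2.resize(a[y:y+h,x:x+w],None,fx=k,fy=k,interpolation=cv2.INTER_CUBIC)
o=np.vstack([np.hstack([f(s0,185,185,80,60,5),f(im,185,185,80,60,5)]),np.hstack([f(d0,210,165,80,60,5),f(im3,210,165,80,60,5)])])
cv2.imwrite("pics/c3.png",o)
E
```

```text
ee_pos: [539.2, 67.1, 145.9]
ee_rot: [0.735, 0.678, -0.001, 0.0]
contact_force: [-0.3, -9.6, -2.9]
ee_pos: [539.5, 72.1, 145.9]
ee_rot: [0.735, 0.678, -0.001, 0.0]
contact_force: [-0.3, -9.5, -3.9]
```

View pics/c3.png

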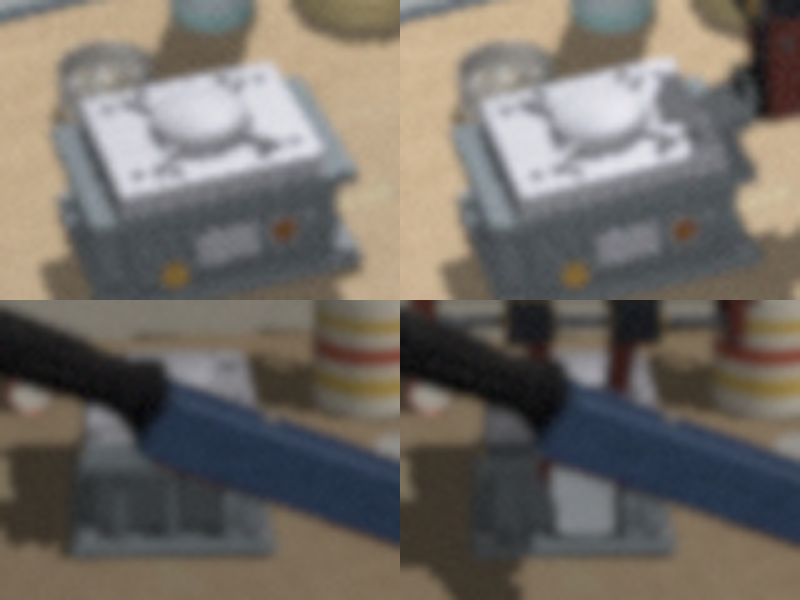

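The crop shows the cover's right end raised, with the blade in the right slot and the left end still down. The push force is steady at about 9.5 N. I'll retreat now and measure the lift from the wrist view.

```bash
python3 jog.py '[20,-1,0,0,0,20,-2.25,0,0,0,20,-2.5,0,-1,0,20,-2.5,0,-1,0]'|grep pos; cat >> h.py <<'E'
C=np.array([546.8,174.6,0]);u=np.array([.08,.997,0]);v=np.array([.997,-.08,0])
def edgew(im,rows):
    g=cv2.cvtColor(im,cv2.COLOR_BGR2HSV); out=[]
    for r in rows:
        w=np.where((g[r,:,1]<40)&(g[r,:,2]>150))[0]; out.append((r,w.min(),w.max()) if len(w) else None)
    return out
E
python3 - <<'E'
from h import *
import pickle
m,im=snap("wrist","w4.png"); pickle.dump(m,open("w4.pkl","wb"))
a=cv2.imread("pics/w2.png")
for n in(a,im):
    print(edgew(n,range(60,112,4)))
b=np.hstack([a[40:160,140:370],im[40:160,140:370]]);cv2.imwrite("pics/c4.png",cv2.resize(b,None,fx=1.7,fy=1.7))
print(proj(m,[C+sx*48*v-57*u+[0,0,z] for z in (77,81) for sx in (-1,1)]))
print(proj(pickle.load(open("w2.pkl","rb")),[C+sx*48*v-57*u+[0,0,z] for z in (77,81) for sx in (-1,1)]))
E
```

```text
ee_pos: [537.3, 22.8, 167.9]
[(60, np.int64(170), np.int64(344)), (64, np.int64(170), np.int64(343)), (68, np.int64(171), np.int64(343)), (72, np.int64(171), np.int64(343)), (76, np.int64(171), np.int64(342)), (80, np.int64(172), np.int64(342)), (84, np.int64(172), np.int64(341)), (88, np.int64(172), np.int64(341)), (92, np.int64(173), np.int64(341)), (96, np.int64(174), np.int64(340)), (100, np.int64(336), np.int64(336)), None, (108, np.int64(335), np.int64(335))]
[(60, np.int64(166), np.int64(329)), (64, np.int64(166), np.int64(329)), (68, np.int64(166), np.int64(329)), (72, np.int64(167), np.int64(328)), (76, np.int64(326), np.int64(326)), None, None, None, None, None, (100, np.int64(322), np.int64(322)), (104, np.int64(322), np.int64(322)), None]
[[167.68638331  78.98875381]
 [328.60628895  78.82631544]
 [165.6258447   78.32142032]
 [330.45338529  78.1561633 ]]
[[171.89221989  99.19135666]
 [342.28244354  99.35585334]
 [169.7734262   99.01316494]
 [344.54949004  99.18158857]]
```

View pics/c4.png

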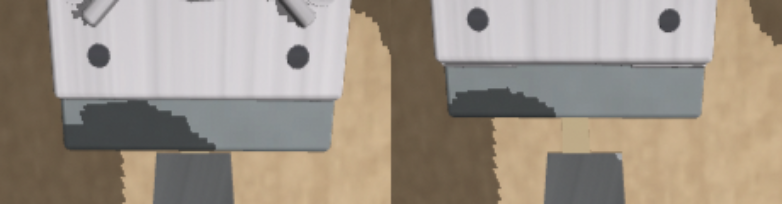

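The crop shows the cover end about 162 px wide at row 74, with the blade tip clear of the ledge. That fits a right-end lift of about 3.6 mm. Next I go over to the left end.

```bash
(python3 jog.py '[20,0,0,-2,0,20,2,0,-2.25,0,20,4.4,0,-2.25,0,20,6.8,0,-2.25,0,20,9.2,-0.05,-2.25,0]'; python3 jog.py '[20,2.4,0,0,0,20,4.5,0,0,0,20,5.35,0,0,0,20,5.35,0,0,0,20,5.35,0,0,0]')|grep -E "pos|contact"; python3 - <<'E'
from h import *
s=manip.read_state();p=s["ee_pos"]-C;print(s["time_s"],p@u,p@v,s["ee_pos"][2],s["ee_rot"])
E
```

```text
ee_pos: [549.5, 209.4, 210.7]
contact_force: [1.2, -0.5, -1.7]
ee_pos: [557.6, 313.1, 210.3]
contact_force: [0.5, -0.2, -2.6]
9.8 138.99518696536137 -0.3410323090338879 210.2985131261725 [ 7.34505712e-01  6.78601914e-01 -8.92483064e-04 -7.38628139e-05]
```

```bash
(python3 jog.py '[20,0,0.015,1.25,0,20,0,0.015,2.25,0,20,0,0.015,2.85,0,20,0,0.015,3.1,0,20,0,0.015,3.2,0]'; python3 jog.py '[20,0,0,0,0,20,-0.2,0,0,0,20,-0.4,0,0,0,20,-0.55,0,0,0,20,-0.6,0,0,0]'; python3 jog.py '[20,-0.05,0,0,0,20,-0.1,0,0,0,20,-0.1,0,0,0]';python3 jog.py '[20,-0.05,0,0,0,20,-0.1,0,0,0,20,-0.1,0,0,0]')|grep -E "pos|contact"
```

```text
ee_pos: [558.7, 312.7, 146.9]
contact_force: [0.3, -0.0, -1.7]
ee_pos: [557.7, 301.1, 147.5]
contact_force: [-0.1, 0.1, -2.0]
ee_pos: [557.5, 299.5, 147.2]
contact_force: [-0.6, -0.9, -2.3]
ee_pos: [557.3, 297.5, 147.1]
contact_force: [1.5, 0.6, -2.8]
```

```bash
(python3 jog.py '[20,-0.05,0,0.04,0,20,-0.1,0,0.04,0,20,-0.1,0,0.04,0]'; python3 jog.py '[20,-0.05,0,0,0,20,-0.1,0,0,0,20,-0.1,0,0,0]';python3 jog.py '[20,-0.05,0,0,0,20,-0.1,0,0,0,20,-0.1,0,0,0]';python3 jog.py '[20,-0.05,0,0,0,20,-0.1,0,0,0,20,-0.1,0,0,0]')|grep -E "pos|contact"
```

```text
ee_pos: [557.1, 295.4, 146.3]
contact_force: [0.2, 0.1, -2.4]
ee_pos: [557.0, 293.5, 146.3]
contact_force: [-0.2, 0.9, -3.8]
ee_pos: [556.8, 291.7, 146.1]
contact_force: [0.3, 2.5, -5.9]
ee_pos: [556.7, 290.4, 146.2]
contact_force: [0.9, 6.6, -7.9]
```

```bash
(python3 jog.py '[20,-0.05,0,0,0,20,-0.1,0,0,0,20,-0.15,0,0,0,20,-0.2,0,0,0,20,-0.25,0,0,0]';python3 jog.py '[20,-0.05,0,0,0,20,-0.1,0,0,0,20,-0.15,0,0,0,20,-0.2,0,0,0,20,-0.25,0,0,0]';python3 jog.py '[20,-0.05,0,0,0,20,-0.1,0,0,0,20,-0.15,0,0,0,20,-0.2,0,0,0,20,-0.25,0,0,0]';python3 jog.py '[20,-0.05,0,0,0,20,-0.1,0,0,0,20,-0.15,0,0,0,20,-0.2,0,0,0,20,-0.2,0,0,0]')|grep -E "pos|contact|time"; python3 - <<'E'
from h import *
a=cv2.imread("pics/s1.png");m,im=snap("scene","s2.png")
f=lambda a,x,y,w,h,k:cv2.resize(a[y:y+h,x:x+w],None,fx=k,fy=k,interpolation=cv2.INTER_CUBIC)
cv2.imwrite("pics/c5.png",np.hstack([f(cv2.imread("pics/scene0.png"),180,170,90,80,4.4),f(im,180,170,90,80,4.4)]))
E
```

```text
time_s: 13.1
ee_pos: [556.4, 285.7, 146.3]
contact_force: [1.3, 7.5, -9.2]
time_s: 13.6
ee_pos: [556.0, 280.6, 146.2]
contact_force: [0.6, 7.5, -9.0]
time_s: 14.1
ee_pos: [555.5, 275.6, 146.2]
contact_force: [0.5, 8.3, -8.9]
time_s: 14.6
ee_pos: [555.2, 271.4, 146.1]
contact_force: [0.1, 6.9, -9.6]
```

View pics/c5.png

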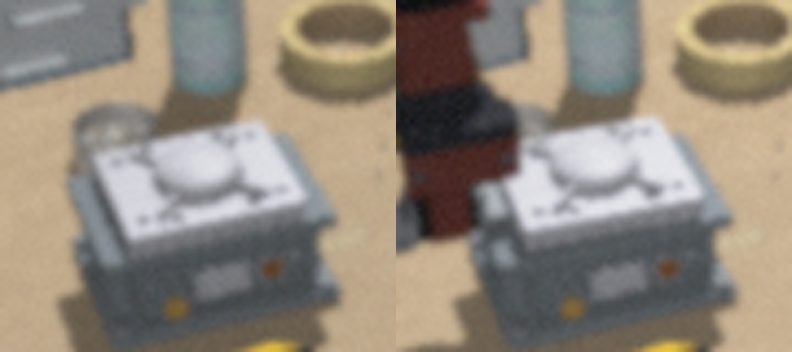

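The crop shows the left end up and the hand at the left slot, with the surroundings unmoved. Estimated lifts are now about 6.8 mm left and 2.8 mm right, so I go back to the right end.

```bash
(python3 jog.py '[20,1,0,0,0,20,2.1,0,0,0,20,2.3,0,-1.5,0,20,2.3,0,-3.25,0,20,0.5,0,-3.25,0]'; python3 jog.py '[20,-2.4,0,0,0,20,-4.8,0,0,0,20,-7.2,0,0,0,20,-9.6,0,0,0,20,-12,0,0,0]';python3 jog.py '[20,-0.25,0,0,0,20,-0.25,0,1,0,20,-0.25,0,2.25,0,20,-0.25,0,2.75,0,20,-0.25,0,2.75,0]')|grep -E "pos|contact"; python3 - <<'E'
from h import *
s=manip.read_state();p=s["ee_pos"]-C;print(s["time_s"],p@u,p@v,s["ee_pos"][2],s["ee_rot"])
m,im=snap("wrist","w5.png");
print(edgew(im,range(52,112,4)))
print(proj(m,[C+sx*48*v-57*u+[0,0,z] for z in (77,81) for sx in (-1,1)]))
E
```

```text
ee_pos: [559.3, 286.4, 216.9]
contact_force: [0.4, -0.6, -2.8]
ee_pos: [537.5, 40.9, 212.1]
contact_force: [0.8, -0.2, -2.4]
ee_pos: [536.2, 37.4, 155.3]
contact_force: [-0.3, 0.0, -1.6]
16.15 -137.63499502486724 0.37525184648692533 155.31914710763968 [ 0.73442523  0.67868843 -0.00097569 -0.0007961 ]
[(52, np.int64(164), np.int64(342)), (56, np.int64(165), np.int64(342)), (60, np.int64(165), np.int64(342)), (64, np.int64(165), np.int64(341)), (68, np.int64(166), np.int64(341)), (72, np.int64(166), np.int64(340)), (76, np.int64(166), np.int64(340)), (80, np.int64(167), np.int64(340)), (84, np.int64(167), np.int64(339)), (88, np.int64(167), np.int64(339)), (92, np.int64(168), np.int64(338)), (96, np.int64(168), np.int64(338)), (100, np.int64(169), np.int64(337)), None, (108, np.int64(332), np.int64(332))]
[[168.92212427 104.00728431]
 [338.04341181 104.28269682]
 [166.74489978 103.95224359]
 [340.18632818 104.23461525]]
```

```bash
(python3 jog.py '[20,0,-0.015,0.25,0,20,0,-0.015,0.4,0,20,0,-0.015,0.46,0,20,0.25,-0.015,0.46,0,20,0.5,-0.015,0.46,0]'; python3 jog.py '[20,0.25,0,0,0,20,0.5,0,0,0,20,0.7,0,0,0,20,0.8,0,0,0]';for k in 1; do python3 jog.py '[20,0.05,0,0,0,20,0.1,0,0,0,20,0.1,0,0,0]';python3 jog.py '[20,0.05,0,0,0,20,0.1,0,0,0,20,0.1,0,0,0]';python3 jog.py '[20,0.05,0,0,0,20,0.1,0,0,0,20,0.1,0,0,0]';done)|grep -E "pos|contact"
```

```text
ee_pos: [537.1, 46.7, 147.4]
contact_force: [0.7, 0.2, -1.8]
ee_pos: [538.2, 62.9, 147.2]
contact_force: [-0.4, 0.2, -2.6]
ee_pos: [538.3, 64.4, 147.2]
contact_force: [-0.7, -0.2, -1.4]
ee_pos: [538.2, 66.2, 146.9]
contact_force: [-0.4, -1.9, -5.0]
ee_pos: [538.1, 68.1, 146.6]
contact_force: [-0.3, -4.1, -8.5]
```

```bash
(python3 jog.py '[20,0,0,0.035,0,20,0.05,0,0.035,0,20,0.1,0,0.035,0,20,0.15,0,0.035,0,20,0.2,0,0.035,0]';python3 jog.py '[20,0.05,0,0,0,20,0.1,0,0,0,20,0.15,0,0,0,20,0.2,0,0,0,20,0.25,0,0,0]';python3 jog.py '[20,0.05,0,0,0,20,0.1,0,0,0,20,0.15,0,0,0,20,0.2,0,0,0,20,0.25,0,0,0]';python3 jog.py '[20,0.05,0,0,0,20,0.1,0,0,0,20,0.15,0,0,0,20,0.2,0,0,0,20,0.2,0,0,0]')|grep -E "pos|contact|time"
```

```text
time_s: 18.5
ee_pos: [538.5, 71.8, 146.1]
contact_force: [-1.3, -8.3, -9.0]
time_s: 19.0
ee_pos: [538.9, 76.7, 146.1]
contact_force: [-1.4, -7.5, -10.1]
time_s: 19.5
ee_pos: [539.2, 81.7, 146.1]
contact_force: [-0.9, -7.1, -8.7]
time_s: 20.0
ee_pos: [539.5, 85.9, 146.1]
contact_force: [0.3, -6.1, -9.6]
```

```bash
(python3 jog.py '[20,-1.1,0,0,0,20,-2.3,0,0,0,20,-2.5,0,-1.5,0,20,-2.5,0,-3.25,0,20,-0.5,0,-3.25,0]'; python3 jog.py '[20,2.4,0,0,0,20,4.8,0,0,0,20,7.2,0,0,0,20,9.6,0,0,0,20,11.85,0,0,0]';python3 jog.py '[20,0,0,0,0,20,0,0,1,0,20,0,0,2.25,0,20,0,0,3,0,20,0,0,3,0]')|grep -E "pos|contact"; python3 - <<'E'
from h import *
s=manip.read_state();p=s["ee_pos"]-C;print(s["time_s"],p@u,p@v,s["ee_pos"][2],s["ee_rot"])
E
```

```text
ee_pos: [542.4, 74.5, 216.4]
contact_force: [1.9, -0.2, -2.9]
ee_pos: [558.5, 315.8, 212.6]
contact_force: [0.5, -1.3, -1.9]
ee_pos: [557.1, 311.7, 149.6]
contact_force: [-0.5, -0.6, -2.4]
21.5 137.5607805421266 -0.6617451743852544 149.56656494759494 [ 7.34990647e-01  6.78074734e-01 -1.73650210e-03 -6.23638791e-04]
```

```bash
(python3 jog.py '[20,0,0.025,0.1,0,20,0,0.025,0.175,0,20,-0.25,0.025,0.175,0,20,-0.6,0.025,0.175,0,20,-0.9,0.025,0.175,0]'; python3 jog.py '[20,-0.25,0,0,0,20,-0.5,0,0,0,20,-0.7,0,0,0,20,-0.75,0,0,0]';python3 jog.py '[20,-0.05,0,0,0,20,-0.1,0,0,0,20,-0.1,0,0,0]';python3 jog.py '[20,-0.05,0,0,0,20,-0.1,0,0,0,20,-0.1,0,0,0]';python3 jog.py '[20,-0.05,0,0,0,20,-0.1,0,0,0,20,-0.1,0,0,0]')|grep -E "pos|contact"
```

```text
ee_pos: [557.3, 293.9, 148.5]
contact_force: [-0.2, 0.6, -1.2]
ee_pos: [556.0, 279.3, 147.8]
contact_force: [-0.5, 2.6, -5.5]
ee_pos: [555.8, 278.0, 147.6]
contact_force: [0.5, 4.0, -9.1]
ee_pos: [555.5, 276.2, 147.4]
contact_force: [1.1, 6.8, -12.5]
ee_pos: [555.3, 274.2, 147.4]
contact_force: [1.5, 5.9, -11.7]
```

```bash
(python3 jog.py '[20,-0.05,0,0.03,0,20,-0.1,0,0.06,0,20,-0.15,0,0.06,0,20,-0.2,0,0.06,0,20,-0.25,0,0.06,0]';python3 jog.py '[20,-0.05,0,0,0,20,-0.1,0,0,0,20,-0.15,0,0,0,20,-0.2,0,0,0,20,-0.2,0,0,0]')|grep -E "pos|contact|time"
```

```text
time_s: 23.8
ee_pos: [555.0, 269.2, 146.3]
contact_force: [0.1, 6.6, -12.2]
time_s: 24.3
ee_pos: [554.6, 265.0, 146.3]
contact_force: [0.8, 5.7, -11.2]
```

The manual's scale: shifts go in units of 20 mm and turns go in units of 0.05 rad. Converting my numbers, -65 mm is -3.25, 50 mm is 2.5.

```bash
(python3 jog.py '[20,1.1,0,0,0,20,2.3,0,0,0,20,2.5,0,-1.5,0,20,2.5,0,-3.25,0,20,0.5,0,-3.25,0]'; python3 jog.py '[20,-2.4,0,0,0,20,-4.8,0,0,0,20,-5.75,0,0,0,20,-5.75,0,0,0]')|grep -E "pos"; python3 - <<'E'
from h import *
m,im=snap("wrist","w6.png");
P=proj(m,[C+sx*48*v+57*u+[0,0,z] for z in (77,85) for sx in (-1,1)]);print(P)
r=int(P[0,1]);print(edgew(im,range(r-10,r+20,2)))
E
(python3 jog.py '[20,-2.4,0,0,0,20,-4.8,0,0,0,20,-6.6,0,0,0,20,-6.6,0,1,0,20,-6.6,0,2.5,0]';python3 jog.py '[20,0,0,0,0,20,0,0,0,0]')|grep pos; python3 - <<'E'
from h import *
m,im=snap("wrist","w7.png");
P=proj(m,[C+sx*48*v-57*u+[0,0,z] for z in (77,85) for sx in (-1,1)]);print(P)
r=int(P[0,1]);print(edgew(im,range(r-20,r+10,2)))
a=cv2.imread("pics/w6.png");cv2.imwrite("pics/c7.png",cv2.resize(np.hstack([a[:300,120:400],im[:300,120:400]]),None,fx=1.4,fy=1.4))
E
```

```text
ee_pos: [558.9, 278.5, 217.3]
ee_pos: [546.1, 157.0, 212.3]
[[190.56374775 112.67735725]
 [314.41180347 112.36397171]
 [188.1760229  112.9364169 ]
 [316.71157314 112.61137007]]
[(102, np.int64(268), np.int64(313)), (104, np.int64(295), np.int64(313)), (106, np.int64(301), np.int64(312)), (108, np.int64(302), np.int64(312)), (110, np.int64(303), np.int64(312)), None, (114, np.int64(234), np.int64(315)), (116, np.int64(232), np.int64(316)), (118, np.int64(13), np.int64(511)), (120, np.int64(234), np.int64(511)), (122, np.int64(235), np.int64(511)), (124, np.int64(233), np.int64(511)), (126, np.int64(233), np.int64(511)), (128, np.int64(234), np.int64(511)), (130, np.int64(274), np.int64(511))]
ee_pos: [538.0, 28.1, 163.2]
ee_pos: [536.1, 29.2, 161.9]
[[169.7238331   89.27313369]
 [334.70805548  89.54336335]
 [165.42940935  88.40883513]
 [338.84147056  88.69235297]]
[(69, np.int64(165), np.int64(338)), (71, np.int64(165), np.int64(338)), (73, np.int64(166), np.int64(338)), (75, np.int64(166), np.int64(338)), (77, np.int64(166), np.int64(337)), (79, np.int64(166), np.int64(337)), (81, np.int64(166), np.int64(337)), (83, np.int64(166), np.int64(337)), (85, np.int64(167), np.int64(337)), (87, np.int64(170), np.int64(335)), None, (91, np.int64(329), np.int64(329)), None, (95, np.int64(329), np.int64(329)), None]
```

View pics/c7.png

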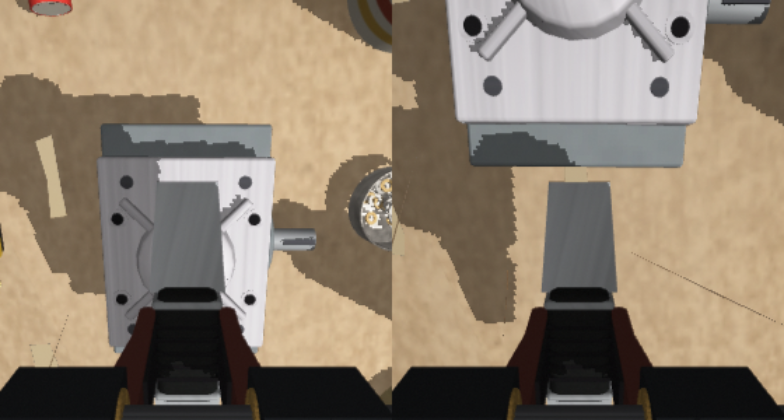

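The crop shows both ends raised, with the left edge at row 113 spanning about 190–315 and the right edge at row 86 spanning 167–338. The right end is at about 7.9 mm. The left edge is in shadow, so I'll refine it with gradients.

```bash
python3 - <<'E'
from h import *
im=cv2.imread("pics/w6.png").astype(float)
S=im.max(2)-im.min(2)  # wood is saturated, cover grey
def cross(row,a,b,t):
    x=S[row,a:b]; i=np.where(np.diff(np.sign(x-t)))[0]; return [(a+k+(t-x[k])/(x[k+1]-x[k])).round(1) for k in i]
for r in range(108,134,3): print(r,cross(r,175,205,22),cross(r,300,330,28))
print(S[118,183:198],S[118,308:324])
b=cv2.imread("pics/w2.png").astype(float);S=b.max(2)-b.min(2)
for r in (84,90,95): print(r,cross(r,160,185,22),cross(r,330,355,28))
b=cv2.imread("pics/w7.png").astype(float);S=b.max(2)-b.min(2)
for r in (75,80,85): print(r,cross(r,155,185,22),cross(r,330,355,28))
E
```

```text
108 [np.float64(192.4)] [np.float64(312.5)]
111 [np.float64(192.2)] [np.float64(312.5)]
114 [np.float64(188.5)] [np.float64(315.8)]
117 [np.float64(188.5)] [np.float64(316.2)]
120 [np.float64(188.7)] [np.float64(316.2)]
123 [np.float64(188.7)] [np.float64(315.5)]
126 [np.float64(189.1)] [np.float64(315.5)]
129 [np.float64(189.4)] [np.float64(315.4)]
132 [np.float64(189.5)] [np.float64(315.2)]
[39. 38. 38. 39. 39. 36.  8.  3.  3.  2.  3.  2.  2.  2.  2.] [ 3.  2.  3.  3.  2.  3.  4.  5. 20. 64. 63. 65. 66. 65. 65. 65.]
84 [np.float64(170.3)] [np.float64(341.8)]
90 [np.float64(170.6)] [np.float64(341.3)]
95 [np.float64(171.6)] [np.float64(340.6)]
75 [np.float64(163.6)] [np.float64(338.2)]
80 [np.float64(164.3)] [np.float64(337.5)]
85 [np.float64(165.4)] [np.float64(337.0)]
```

```bash
(python3 jog.py '[20,0.4,0,0,0,20,0.4,0,0.4,0,20,0.4,0,0.7,0,20,0.4,0,0.825,0,20,0.4,0,0.825,0]';python3 jog.py '[20,0.5,0,0,0,20,1,0,0,0,20,1.5,0,0,0,20,2,0,0,0,20,2.1,0,0,0]'; python3 jog.py '[20,0,0,0,0]')|grep -E "pos|contact"
```

```text
ee_pos: [536.5, 36.4, 145.2]
contact_force: [-0.4, 0.5, 0.3]
ee_pos: [540.3, 79.6, 145.6]
contact_force: [-0.4, -2.3, 3.7]
ee_pos: [540.2, 79.2, 145.5]
contact_force: [-0.0, 2.0, 2.8]
```

```bash
(python3 jog.py '[20,0.05,0,0,0,20,0.1,0,0,0,20,0.1,0,0,0]';python3 jog.py '[20,0.05,0,0,0,20,0.1,0,0,0,20,0.1,0,0,0]';python3 jog.py '[20,0.05,0,0,0,20,0.1,0,0,0,20,0.1,0,0,0]';python3 jog.py '[20,0.05,0,0,0,20,0.1,0,0,0,20,0.1,0,0,0]')|grep -E "pos|contact"
```

```text
ee_pos: [540.3, 79.8, 145.5]
contact_force: [0.3, -1.4, 5.5]
ee_pos: [540.4, 81.6, 145.6]
contact_force: [-0.5, -2.3, 5.4]
ee_pos: [540.6, 83.5, 145.6]
contact_force: [-0.7, -3.0, 6.0]
ee_pos: [540.6, 84.7, 145.6]
contact_force: [-0.2, -8.9, 7.0]
```

```bash
(python3 jog.py '[20,0.05,0,0,0,20,0.1,0,0,0,20,0.15,0,0,0,20,0.2,0,0,0,20,0.2,0,0,0]')|grep -E "pos|contact"; (python3 jog.py '[20,-1.1,0,0,0,20,-2.3,0,0,0,20,-2.5,0,-1.5,0,20,-2.5,0,-3.25,0,20,-0.5,0,-3.25,0]'; python3 jog.py '[20,2.4,0,0,0,20,4.8,0,0,0,20,7.2,0,0,0,20,9.6,0,0,0,20,11.7,0,0,0]';python3 jog.py '[20,0,0,0,0,20,0,0,1,0,20,0,0,2.25,0,20,0,0,3,0,20,0,0,3.25,0]';python3 jog.py '[20,0,0,0,0]')|grep -E "pos|contact"
```

```text
ee_pos: [540.8, 87.8, 145.7]
contact_force: [-1.5, -15.0, 8.9]
ee_pos: [541.7, 77.4, 213.5]
contact_force: [0.7, 1.0, -1.9]
ee_pos: [558.2, 315.2, 209.4]
contact_force: [0.9, -0.9, -1.9]
ee_pos: [557.9, 312.3, 143.7]
contact_force: [-2.3, 0.4, 9.1]
ee_pos: [558.6, 312.7, 144.7]
contact_force: [0.4, 0.1, -2.6]
```

```bash
(python3 jog.py '[20,0,0,-0.05,0,20,-0.25,0,-0.05,0,20,-0.5,0,-0.05,0,20,-0.75,0,-0.05,0,20,-0.9,0,-0.05,0]';python3 jog.py '[20,-0.25,0,0,0,20,-0.5,0,0,0,20,-0.7,0,0,0,20,-0.75,0,0,0,20,-0.75,0,0,0]')|grep -E "pos|contact|rot"
```

```text
ee_pos: [557.3, 294.8, 146.4]
ee_rot: [0.735, 0.678, -0.0, 0.0]
contact_force: [0.6, 0.0, -3.1]
ee_pos: [556.2, 280.4, 146.3]
ee_rot: [0.735, 0.678, 0.0, 0.0]
contact_force: [-0.7, -0.3, -2.0]
```

```bash
(python3 jog.py '[20,-0.15,0,0.015,0,20,-0.3,0,0.015,0,20,-0.4,0,0.015,0,20,-0.4,0,0.015,0]';python3 jog.py '[20,-0.05,0,0,0,20,-0.1,0,0,0,20,-0.1,0,0,0]';python3 jog.py '[20,-0.05,0,0,0,20,-0.1,0,0,0,20,-0.1,0,0,0]';python3 jog.py '[20,-0.05,0,0,0,20,-0.1,0,0,0,20,-0.1,0,0,0]')|grep -E "pos|contact"
```

```text
ee_pos: [555.4, 272.3, 145.9]
contact_force: [-0.2, 0.2, -2.4]
ee_pos: [555.3, 270.5, 146.0]
contact_force: [-0.3, -0.8, -1.5]
ee_pos: [555.2, 268.6, 145.9]
contact_force: [0.9, -0.0, -3.9]
ee_pos: [554.9, 266.8, 145.6]
contact_force: [1.2, 3.5, -8.4]
```

```bash
(python3 jog.py '[20,-0.05,0,0,0,20,-0.1,0,0,0,20,-0.15,0,0,0,20,-0.15,0,0,0]')|grep -E "pos|contact"; (python3 jog.py '[20,1.1,0,0,0,20,2.3,0,0,0,20,2.5,0,-1.5,0,20,2.5,0,-3.25,0,20,0.5,0,-3.25,0]'; python3 jog.py '[20,-2.4,0,0,0,20,-4.8,0,0,0,20,-7.2,0,0,0,20,-9.6,0,0,0,20,-12,0,0,0]'; python3 jog.py '[20,-1,-2,0,0,20,-2,-4,0,0,20,-2.75,-5.25,0,0,20,-2.75,-5.25,1,0,20,-2.75,-5.25,2.5,0]')|grep -E "pos|contact|time"
```

```text
ee_pos: [554.5, 264.0, 145.4]
contact_force: [0.6, 5.5, -11.7]
time_s: 33.6
ee_pos: [558.8, 277.6, 216.4]
contact_force: [1.4, -0.8, -1.7]
time_s: 34.1
ee_pos: [535.9, 32.3, 211.6]
contact_force: [0.8, -0.9, -2.6]
time_s: 34.6
ee_pos: [428.0, -12.9, 162.5]
contact_force: [1.0, -0.4, -2.8]
```

```bash
(python3 jog.py '[20,0,0,1.5,0,20,0,0,2.75,0,20,0,0,3.4,0,20,0,0,3.75,0,20,0,0,3.75,0]';python3 jog.py '[20,0,0,0.05,0,20,0,0,0.1,0,20,0,0,0.15,0,20,0,0,0.15,0]')|grep -E "pos|contact"
```

```text
ee_pos: [427.4, -12.2, 85.8]
contact_force: [-0.3, -0.7, -2.7]
ee_pos: [428.2, -12.2, 84.0]
contact_force: [-1.6, -2.2, 7.3]
```

Fz shows the wedge resting on the bench. I release it, rise and check.

```bash
(python3 jog.py '[40,0,0,0,0,60,0,0,0,0,80,0,0,0,0,80,0,0,0,0,80,0,0,0,0]';python3 jog.py '[80,0,0,0,0,80,0,0,0,0,80,0,0,-1,0,80,0,0,-2.5,0,80,0,0,-5,0]';python3 jog.py '[80,0,0,-2.5,0,80,0,0,-5,0,80,0,0,-7.5,0,80,0,0,-10,0,80,0,0,-11,0]';python3 jog.py '[80,1.5,0.5,0,0,80,2.25,1,0,0,80,2.25,1,0,0,80,2.25,1,0,0]')|grep -E "pos|contact|gap|time"; python3 - <<'E'
from h import *
m,im=snap("wrist","w9.png");f=im.astype(float);S=f.max(2)-f.min(2)
for e in(1,-1):
    P=proj(m,[C+sx*48*v+e*57*u+[0,0,z] for z in (77,87) for sx in (-1,1)]);print(P.round(1).tolist())
E
```

```text
time_s: 36.0
ee_pos: [427.3, -12.0, 83.0]
contact_force: [-0.0, -0.2, -0.3]
finger_gap: 62.2
time_s: 36.5
ee_pos: [425.9, -12.0, 182.3]
contact_force: [0.9, -0.5, 0.3]
finger_gap: 79.9
time_s: 37.0
ee_pos: [428.4, -12.1, 407.9]
contact_force: [-0.0, -0.5, -0.5]
finger_gap: 80.2
time_s: 37.4
ee_pos: [450.4, 31.2, 402.5]
contact_force: [1.1, 0.1, -0.7]
finger_gap: 80.3
[[282.1, 3.2], [355.9, 3.3], [282.9, 0.3], [358.7, 0.4]]
[[279.5, 95.8], [346.8, 95.9], [280.2, 95.5], [349.2, 95.6]]
```

View pics/w9.png

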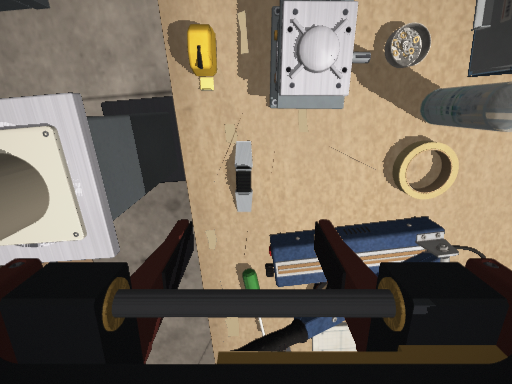

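The wrist view shows the wedge lying flat at (244,176), the cover raised, and the other things where they were. By force contact and wedge travel, the lifts are about 9.4 mm left and 8.8 mm right.

```bash
python3 -c "
from plant import manip
print(manip.finish_job())"
```

```text
the job is handed in; nothing more can be done
None
```

I handed the job in at about 37 s: by contact and wedge travel the cover stands about 9.4 mm up at the left end and 8.8 mm at the right, never more than about 4 mm apart, and the wedge lies flat on the bench with the other things where they were. An earlier camera check, before the last two pushes, read 1–2 mm lower, and the final heights were not measured by camera.

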